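# Bring a stalled transfer shuttle home by hand and reset the station

## Robot

A 7-joint arm with a two-finger parallel gripper is mounted at the origin on the work surface. World frame = base frame: x ahead of the robot, y to its left, z up, the work surface at z = 0. Lengths are in mm, angles in degrees, forces in N, time in s.
With the tool pointing down it reaches from about 425 to 950 mm from the base axis. Payload 4.7 kg.
Tool frame: the origin (TCP) lies on the centre line of the jaws, within the pads' length; the fingertips stand 22 mm ahead of it and the grasp point (between the pads) lies 3 mm ahead of it; z points along the fingers, y is the line along which they close (so a half turn about z gives the same grasp; the last joint's range is limited). The gripper opens to 85 mm and grips with 20 to 120 N. Pads are 22 mm wide; open, the fingers measure 114 mm over their backs; the gripper's body (76 mm by 85 mm) begins 54 mm behind the grasp point. The pads swing forward as they close: fully open they stand 13 mm farther back than shut.
Start: joints at [73.344, 26.849, -2.785, 87.806, 1.381, 65.374, -4.715], TCP at [174.748, -652.004, 253.335] pointing down, gripper open.
Joint ranges: [-148.3, 148.3], [-19.14, 114.17], [-79.39, 73.82], [5.75, 140.21], [-59.74, 239.74], [12.07, 113.84], [-152.46, 152.46]. Speed limits (degrees/s): [147.25, 147.25, 180, 180, 180, 180, 180].

## Interface

Orientations are given as a 3x3 rotation matrix whose columns are the frame's x, y, z axes.
In Python, from rig import manip gives the robot as it stands. The module is installed in compiled form; this text tells all that it offers.
- The arm moves only by the tool jog_arm, never from a script. Its argument "motion" is a list that holds one entry, the list of rows, each a list of 5 numbers: the shift along the world's x, y, z in units of 0.4 m (1.0 is 0.4 m), then the turn about the world's z in units of 360 degrees (1.0 is 360 degrees), then the opening, from 0 (shut) to 1 (fully open). A call has 1 to 8 rows; each row is the pose to reach, as a shift and turn from the pose commanded when the call began, turning the shorter way round; what a row does not reach only later rows make up. A row lasts 1/8 s, in which the tool goes at most 62.5 mm and 10.7 degrees, less where a joint would pass 70% of its speed; a pose out of reach is approached as far as the arm can. A call with a number of a shift or a turn outside -1 to 1 is refused whole. A call with a gripper value outside its range is refused whole. The fingers move at their own pace and stop on an object; "squeeze" is the grip in N (left out, the last holds). Time passes only in rows, so rows that repeat a pose let the fingers close. It gives the time, the measured TCP pose, the force and the opening at its end, in the units of the state.
- manip.get_obs(): the state, without advancing time (a new reading comes with each control period).
- manip.camera(name): name is "side" or "top" or "wrist"; returns the picture (420x560x3 uint8, blue, green, red); there is no depth.
- manip.camera_info(name): a dict with "fx", "fy", "cx", "cy" (pixels), "view" (4x4, takes a point from world to camera coordinates). Camera axes: x right, y down, z forward; pixel columns grow to the right and rows downward; lengths in mm; the calibration is good to about 2 mm. The wrist camera is an equidistant fisheye: a pixel r from the principal point sees the ray r / f radians off the axis. A picture is of the moment at which its call begins: read the wrist's pose just before it. camera_info takes no time and is no camera call; for the wrist camera it gives the pose at the moment of the call.
- manip.sign_off(): hands the job in, once; it reports no verdict.
The state is a dict: "t": time; "joint_positions": joint angles; "qvel": joint speeds; "tau": joint torques, N m; "tcp_pos": TCP position; "eef_rot": TCP orientation; "wrist_force": force on the tool from outside, world axes, zero at the start; "wrist_torque": the same for the moment, N m; "grip_width": opening from 0.0 (shut) to 1.0 (fully open).
Only numpy, scipy, OpenCV 4.12 (cv2) and the standard library are available. Lean on these libraries where they do the work, as an engineer would, in place of code of your own. Each camera call takes 0.05 s, during which the arm holds its last target. There are 200 camera calls.

## Task

The transfer shuttle has stalled part-way and spilled castings in front of it: press the stop button until it latches before the hand rod goes into the machine, and put all the spilled castings in the crate. With the hand rod, feel along the hidden face under the axis cover for the shuttle's shift hole, push the rod right in and draw the shuttle fully home against its limit switch. Then lay the rod back in its rest and only then, with everything cleared away, turn the stop button to reset it; leave the bottle, screwdriver and tape alone.

Things in the scene. Friction and masses are not known exactly. Their poses are not given: they have to be found in the camera images.
- axis: Aluminium transfer axis, fixed on the bench, 600 mm long, 102 mm high. Origin at bench level under the middle of its hidden front face (plane x = 0); x into the unit (away from the robot), y along it, z up. The cover overhangs that face by 50 mm; its front lip ends 65 mm above the bench, over a 25 mm sill. This mouth is open from y -120 to +120 mm. Black motor at +y end; home end is -y.
- hidden_face (a point): A point of the hidden face, 50 mm above the bench, at the middle of the mouth (axes as the axis). The face is the shuttle's flat upright steel apron, 28 to 72 mm above the bench; it fills the mouth at any shuttle position and has one hole, the shift hole, 15 mm in diameter, 33 mm deep, at the height of this point. Apron and hole slide along y with about 5 N friction and stay where left.
- home_hole (a point): Where the mouth of the shift hole is when the shuttle is fully home against its end stop: 90 mm to the -y side of hidden_face. At the start the shuttle has stalled with the hole anywhere from 30 mm on the -y side to 90 mm on the +y side of hidden_face.
- rod: Hand rod for shifting the shuttle, 195 mm long: black flat-sided handle 100 mm long, 22 mm wide (y), 24 mm high (z), then a steel shaft 12 mm in diameter with a rounded nose 7 mm in diameter over its last 6 mm. Mass 0.22 kg. Origin on its axis at its point of balance, 45 mm behind the front end of the handle; x along the rod to its tip.
- rod_tip (a point): Tip of the rod's nose, 140 mm ahead of the rod's origin (x axis along the rod).
- rest: Aluminium rest for the rod on the bench, fixed: two posts with open-topped notches, one under the back of the handle (30 mm behind the place of the rod's origin, notch 30 mm wide), one under the shaft (100 mm ahead of it, notch 20 mm wide), each 8 mm thick. Base plate 6 mm thick. Origin at bench level under the place of the rod's origin, x towards the place of the tip.
- rest_seat (a point): Where the rod's origin is when the rod lies in its rest, 50 mm above the bench.
- rest_tip (a point): Where the tip is when the rod lies in its rest.
- home_switch (a joint): Plunger of the limit switch at the home end, a steel pin with a collar between the axis and the grey switch block. 0 with the shuttle away; the shuttle pushes it, against a soft spring, over the last 8 mm of its stroke, so that it reads 0.007 to 0.008 with the shuttle against its end stop.
- estop: Stop button station, a grey box 86 x 86 mm, 55 mm high, fixed on the bench, with a mushroom button on top. Origin under its centre at bench level, z up.
- estop_top (a point): Centre of the top of the mushroom cap (40 mm in diameter, 16 mm thick, on a 24 mm neck; cap top 87 mm above the bench when up, about 80 mm when latched).
- estop_press (a joint): How far the button is pushed in: 0 up, 0.0095 fully down. About 11 N push it past its catch, near the end of its travel; let go, it then stays down at about 0.007 (latched).
- estop_turn (a joint): Turn of the cap, clockwise from above, 0 to 0.9 rad, with a spring that turns it back (about 0.25 N m at the end). A latched button is freed by turning it past about 0.45 rad; when let go, it springs up and turns back to 0.
- crate: Open plastic crate, 220 mm (x) by 130 mm (y), 55 mm high, walls and floor 4 mm, fixed on the bench. Origin under its centre, z up.
- casting1: Aluminium casting, a block 34 x 34 mm, 26 mm high, with a round boss 20 mm in diameter and 12 mm high on top. About 0.09 kg. Origin at the centre of its underside, z towards the boss. Two to four castings are there.
- casting2: Aluminium casting, a block 34 x 34 mm, 26 mm high, with a round boss 20 mm in diameter and 12 mm high on top. About 0.09 kg. Origin at the centre of its underside, z towards the boss. Two to four castings are there.
- casting3: Aluminium casting, a block 34 x 34 mm, 26 mm high, with a round boss 20 mm in diameter and 12 mm high on top. About 0.09 kg. Origin at the centre of its underside, z towards the boss. Two to four castings are there.
- casting4: Aluminium casting, a block 34 x 34 mm, 26 mm high, with a round boss 20 mm in diameter and 12 mm high on top. About 0.09 kg. Origin at the centre of its underside, z towards the boss. Two to four castings are there.
- oil: Bystander: a plain bottle, 56 mm in diameter, 150 mm high.
- driver: Bystander: a screwdriver lying on the bench.
- tape: Bystander: a roll of tape, 90 mm across, 24 mm high, lying on the axis cover.
Not all that is in view belongs to the job. Leave any blue or orange look-alike of the casting1 alone.

How it is judged:
By the outcome, as a careful person would: the job done as asked, in the order asked, and still so for the second after the job is handed in, with the robot touching nothing.
Of casting1, casting2, casting3, casting4 only 2 to 4 are there at a start; the rules pass over those that are not, and their reading is None.
At some moment in a run one of casting1, casting2, casting3, casting4 may be knocked a few centimetres aside while the robot is not near it.
Once in a run the grip may slacken for a moment while it holds something.
It also fails if it takes over 210 s, if anything falls off the work surface, if the arm or the gripper's body presses on something with over 40 N, if the wrist force passes 120 N, or if a joint passes its speed limit or range.

## Working session

There is one attempt and no reset: what is moved stays moved. The work goes in short steps, Python scripts to look and compute and a tool call to move; the robot and the scene stay as the last step left them, time stands still between calls to the robot, and variables do not carry over. Pictures are saved under pics/ and viewed, on a budget of 14 in all, crops included, one or two more only if the job needs it, and the job is handed in when it is done.

Besides the shell and the picture viewer there is one more tool, called after "Emit:" as a command line: name --argument value ..., lists and objects as JSON in quotes. jog_arm: Moves the arm, as the interface text tells. Shifts and turns lie within -1 to 1; 1 stands for 0.4 m of shift or 360 degrees of turn. Its arguments: {"type":"object","properties":{"motion":{"type":"array","items":{"type":"array","items":{"type":"array","items":{"type":"number"}}}},"squeeze":{"type":"number"}},"required":["motion"]}

```bash
mkdir -p pics; cat > h.py <<'E'
import numpy as np, cv2
from rig import manip
def ray(name,px,info=None):
    i=info or manip.camera_info(name); V=np.array(i["view"]); u=(px[0]-i["cx"])/i["fx"]; v=(px[1]-i["cy"])/i["fy"]
    if name=="wrist":
        r=np.hypot(u,v); d=np.array([u/r*np.sin(r),v/r*np.sin(r),np.cos(r)]) if r>1e-9 else np.array([0,0,1.])
    else: d=np.array([u,v,1.])
    R=V[:3,:3]; return -R.T@V[:3,3], R.T@d
def at_z(name,px,z,info=None):
    o,d=ray(name,px,info); return np.round(o+d*(z-o[2])/d[2],1)
def proj(name,p,info=None):
    i=info or manip.camera_info(name); c=np.array(i["view"])@np.append(p,1)
    if name=="wrist":
        r=np.arctan2(np.hypot(c[0],c[1]),c[2]); k=r/np.hypot(c[0],c[1]); return np.round([i["cx"]+i["fx"]*c[0]*k,i["cy"]+i["fy"]*c[1]*k],1)
    return np.round([i["cx"]+i["fx"]*c[0]/c[2],i["cy"]+i["fy"]*c[1]/c[2]],1)
def st():
    o=manip.get_obs(); print("t",round(o["t"],2),"tcp",np.round(o["tcp_pos"],1),"F",np.round(o["wrist_force"],1),"T",np.round(o["wrist_torque"],2),"g",round(float(o["grip_width"]),3)); return o
E
python3 - <<'E'
from h import *
o=st(); print(np.round(o["eef_rot"],3))
for n in("top","side"):
    im=manip.camera(n); cv2.imwrite(f"pics/{n}0.png",cv2.resize(im,(800,600),interpolation=cv2.INTER_CUBIC)); cv2.imwrite(f"pics/raw_{n}0.png",im)
    i=manip.camera_info(n); print(n,{k:i[k] for k in("fx","fy","cx","cy")}, np.round(i["view"],3).tolist())
E
```

```text
t 0.0 tcp [ 174.6 -651.5  252.2] F [-0.  -0.2 -0.7] T [ 0.03  0.12 -0.02] g 1.002
[[ 0.966  0.259 -0.001]
 [ 0.259 -0.966  0.002]
 [-0.    -0.002 -1.   ]]
top {'fx': 535.0723856287829, 'fy': 535.0723856287829, 'cx': 276.7467148774424, 'cy': 214.6480819171272} [[-0.007, -1.0, 0.0, 1.753], [-0.994, 0.007, -0.113, 585.162], [0.113, -0.001, -0.994, 1560.855], [0.0, 0.0, 0.0, 1.0]]
side {'fx': 422.35669110712354, 'fy': 422.35669110712354, 'cx': 282.16467305169715, 'cy': 209.49886515292093} [[0.973, -0.231, 0.007, -547.419], [-0.161, -0.702, -0.694, 160.284], [0.165, 0.674, -0.72, 1038.873], [0.0, 0.0, 0.0, 1.0]]
```

View pics/top0.png

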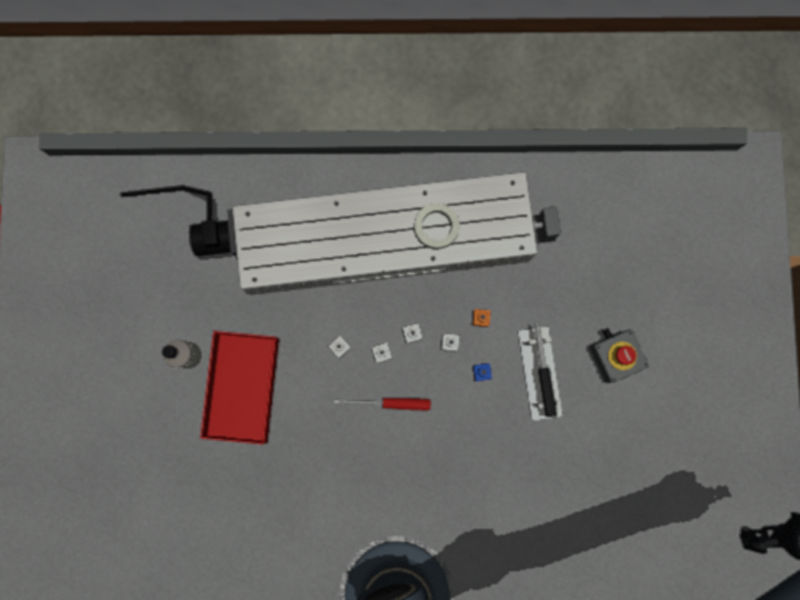

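View pics/side0.png

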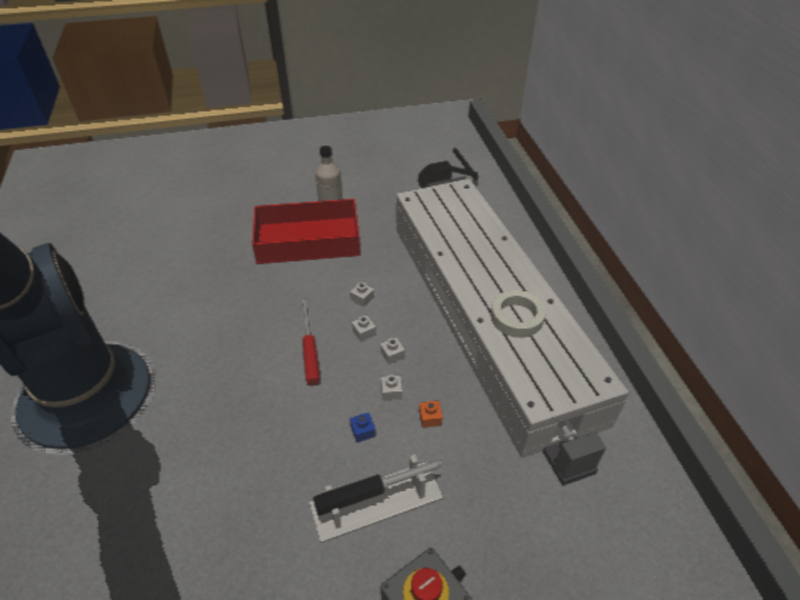

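Castings (white/aluminium) at top-view pixels (340,347), (382,352), (413,333) and (451,342). The look-alikes are orange (482,318) and blue (482,372). The rest and rod are at about (540,372), the estop at (625,355), the crate at (240,388), and the front edge of the axis cover runs (240,290) to (535,262). Next I'll take an enlarged crop.

```bash
python3 - <<'E'
import cv2,numpy as np
im=cv2.imread("pics/raw_top0.png")
a=cv2.resize(im[215:300,225:458],None,fx=3.43,fy=3.43,interpolation=cv2.INTER_CUBIC)[:,:799]
b=cv2.resize(im[115:210,155:388],None,fx=3.43,fy=3.43,interpolation=cv2.INTER_CUBIC)[:,:799]
cv2.imwrite("pics/crop1.png",np.vstack([a,b])[:600]); print(a.shape,b.shape)
E
```

```text
(292, 799, 3) (326, 799, 3)
```

View pics/crop1.png

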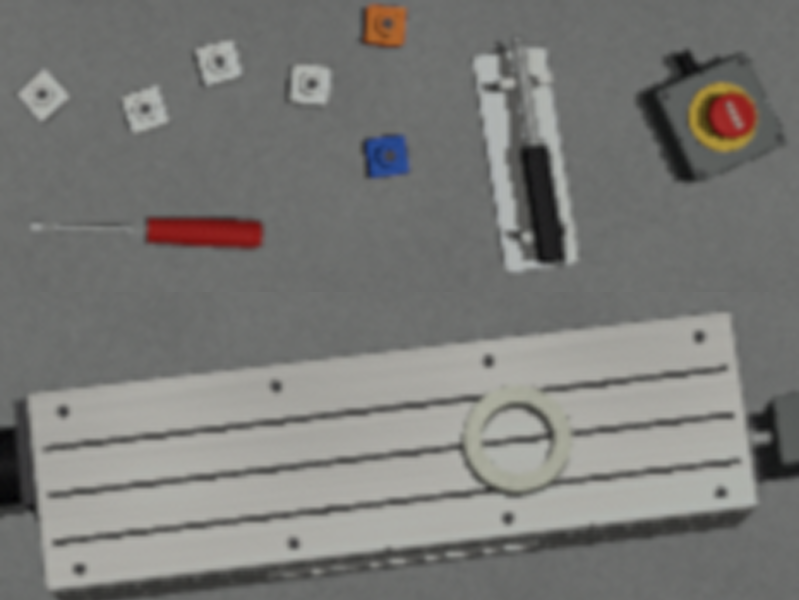

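```bash
cat >> h.py <<'E'
def A(x,y): return (225+(x+.5)/3.43-.5, 215+(y+.5)/3.43-.5)
def B(x,y): return (155+(x+.5)/3.43-.5, 115+(y-292+.5)/3.43-.5)
E
python3 - <<'E'
from h import *
for n,p,z in [("c1",(43,95),38),("c2",(146,108),38),("c3",(219,62),38),("c4",(310,85),38),("or",(388,24),38),("bl",(390,156),38),("cap",(731,115),87),("mark0",(726,105),87),("mark1",(737,126),87),
 ("tip",(517,40),50),("hfront",(536,148),62),("hback",(549,262),62),("rb0",(475,56),6),("rb1",(547,48),6),("rb2",(577,262),6),("rb3",(508,271),6),("dtip",(35,227),5),("dend",(262,235),15)]:
    print(n,at_z("top",A(*p),z))
for n,p in [("ax back+y",(27,395)),("back-y",(728,313)),("front-y",(756,505)),("front+y",(50,590))]: print(n,at_z("top",B(*p),102))
for p in[(214,332),(279,338),(267,443),(203,438)]: print("crate",at_z("top",(p[0]*.7,p[1]*.7),55))
print("estop box",[at_z("top",A(*p),55).tolist() for p in[(650,88),(745,55),(785,140),(690,180)]])
E
```

```text
c1 [503.1 115.3  38. ]
c2 [491.3  26.6  38. ]
c3 [530.6 -36.5  38. ]
c4 [ 510.2 -114.7   38. ]
or [ 562.5 -182.9   38. ]
bl [ 448.8 -182.4   38. ]
cap [ 479.6 -461.5   87. ]
mark0 [ 488.  -457.7   87. ]
mark1 [ 470.4 -466.2   87. ]
tip [ 546.8 -291.8   50. ]
hfront [ 454.  -303.2   62. ]
hback [ 358.6 -311.3   62. ]
rb0 [ 536.9 -262.7    6. ]
rb1 [ 543.6 -326.2    6. ]
rb2 [ 356.7 -346.9    6. ]
rb3 [ 349.4 -286.7    6. ]
dtip [390.  124.5   5. ]
dend [382.  -72.9  15. ]
ax back+y [783.2 327.  102. ]
back-y [ 850.3 -266.   102. ]
front-y [ 685.1 -285.2  102. ]
front+y [617.1 304.9 102. ]
crate [532.8 369.8  55. ]
crate [519.6 236.5  55. ]
crate [307.8 258.5  55. ]
crate [318.6 387.7  55. ]
estop box [[504.6, -403.1, 55.0], [532.2, -485.2, 55.0], [459.6, -516.2, 55.0], [426.4, -434.2, 55.0]]
```

Emit:
jog_arm --motion '[[[0.7625, 0.476, -0.27, 0, 0], [0.7625, 0.476, -0.27, 0, 0], [0.7625, 0.476, -0.27, 0, 0], [0.7625, 0.476, -0.27, 0, 0], [0.7625, 0.476, -0.27, 0, 0], [0.7625, 0.476, -0.27, 0, 0], [0.7625, 0.476, -0.27, 0, 0], [0.7625, 0.476, -0.27, 0, 0]]]' --squeeze 40

```text
t: 1.1
tcp_pos: [479.3, -461.6, 144.7]
eef_rot: [[0.966, 0.259, -0.001], [0.259, -0.966, 0.0], [-0.001, -0.001, -1.0]]
wrist_force: [-0.5, -0.5, 0.3]
grip_width: 0.003
```

```bash
python3 - <<'E'
from h import *
o=st(); i=manip.camera_info("wrist"); im=manip.camera("wrist"); cv2.imwrite("pics/w1.png",cv2.resize(im,(784,588)))
print(i["fx"],i["cx"],i["cy"],np.round(i["view"],2).tolist())
print("cap proj*1.4",proj("wrist",(479.6,-461.5,87),i)*1.4)
E
```

```text
t 1.1 tcp [ 479.3 -461.6  144.7] F [-0.5 -0.5  0.3] T [-0.05 -0.02 -0.02] g 0.003
325.19226210127806 281.1677471012708 210.93838682395526 [[0.26, -0.97, 0.0, -570.38], [-0.92, -0.25, 0.29, 321.87], [-0.28, -0.08, -0.96, 375.52], [0.0, 0.0, 0.0, 1.0]]
cap proj*1.4 [393.96 342.3 ]
```

View pics/w1.png

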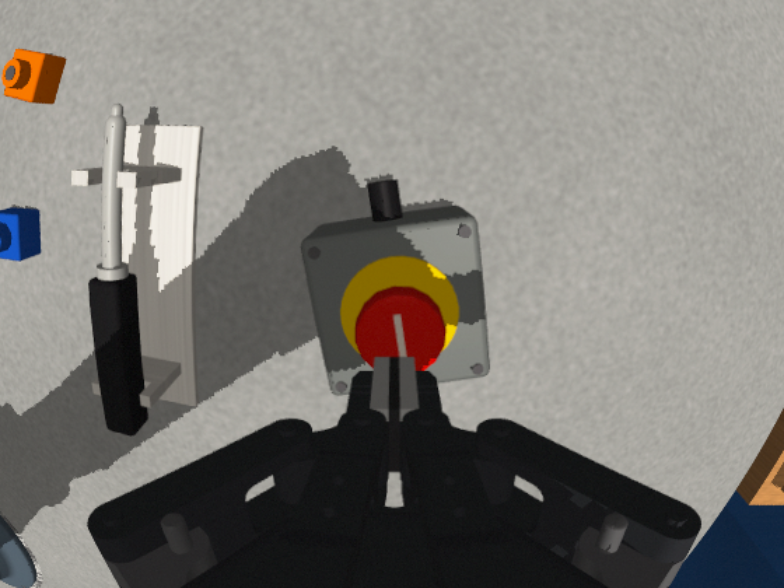

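The cap centre is at about (400,331) against (394,342) predicted, so a few mm off. The rod's tip is at (118,106) and its collar at (113,272).

```bash
python3 - <<'E'
from h import *
i=manip.camera_info("wrist")
for n,p,z in[("cap",(400,331),87),("tip",(118,106),50),("shaftmid",(112,220),50),("collar",(113,270),50),("handle top front",(113,283),62),("hback top",(124,428),62)]: print(n,at_z("wrist",(p[0]/1.4,p[1]/1.4),z,i))
E
```

```text
cap [ 484.2 -463.8   87. ]
tip [ 550.6 -293.9   50. ]
shaftmid [ 489.5 -301.8   50. ]
collar [ 461.6 -305.5   50. ]
handle top front [ 459.4 -313.7   62. ]
hback top [ 366.6 -321.8   62. ]
```

Emit:
jog_arm --motion '[[[0.005, -0.006, -0.05, 0, 0], [0.005, -0.006, -0.08, 0, 0], [0.005, -0.006, -0.095, 0, 0], [0.005, -0.006, -0.102, 0, 0], [0.005, -0.006, -0.108, 0, 0], [0.005, -0.006, -0.112, 0, 0], [0.005, -0.006, -0.114, 0, 0], [0.005, -0.006, -0.116, 0, 0]]]'

```text
t: 2.15
tcp_pos: [481.2, -464.6, 99.6]
eef_rot: [[0.966, 0.258, -0.001], [0.258, -0.966, -0.001], [-0.001, 0.0, -1.0]]
wrist_force: [-4.8, 0.8, 8.7]
grip_width: 0.002
```

Emit:
jog_arm --motion '[[[0, 0, -0.004, 0, 0], [0, 0, -0.008, 0, 0], [0, 0, -0.012, 0, 0], [0, 0, -0.015, 0, 0]]]'

```text
t: 2.65
tcp_pos: [481.6, -465.0, 99.0]
eef_rot: [[0.966, 0.258, -0.0], [0.258, -0.966, -0.002], [-0.001, 0.002, -1.0]]
wrist_force: [-11.6, 6.8, 36.8]
grip_width: -0.001
```

Emit:
jog_arm --motion '[[[0, 0, 0.06, 0, 0], [0, 0, 0.06, 0, 0], [0, 0, 0.035, 0, 0], [0, 0, 0.022, 0, 0], [0, 0, 0.022, 0, 0], [0, 0, 0.022, 0, 0]]]'

```text
t: 3.4
tcp_pos: [481.3, -463.2, 100.8]
eef_rot: [[0.966, 0.259, -0.002], [0.259, -0.966, 0.002], [-0.001, -0.002, -1.0]]
wrist_force: [-1.8, 1.7, 3.5]
grip_width: -0.002
```

Emit:
jog_arm --motion '[[[0, 0, 0.008, 0, 0], [0, 0, 0.008, 0, 0], [0, 0, 0.008, 0, 0]]]'

```text
t: 3.78
tcp_pos: [481.7, -464.2, 104.8]
eef_rot: [[0.966, 0.259, 0.0], [0.259, -0.966, -0.0], [0.0, 0.0, -1.0]]
wrist_force: [0.1, 0.6, 1.1]
grip_width: 0.006
```

Emit:
jog_arm --motion '[[[0, 0, 0.15, 0, 0.7], [0.073, 0.868, 0.2, -0.05, 0.7], [0.073, 0.868, 0.2, -0.05, 0.7], [0.073, 0.868, 0.2, -0.05, 0.7], [0.073, 0.868, 0.2, -0.05, 0.7], [0.073, 0.868, 0.2, -0.05, 0.7], [0.073, 0.868, 0.2, -0.05, 0.7], [0.073, 0.868, 0.2, -0.05, 0.7]]]'

```text
t: 4.78
tcp_pos: [511.5, -113.1, 185.4]
eef_rot: [[0.999, -0.046, 0.001], [-0.046, -0.999, 0.001], [0.001, -0.001, -1.0]]
wrist_force: [-0.1, -0.5, -0.5]
grip_width: 0.696
```

```bash
cat >> h.py <<'E'
def blobs(im,pred):
    """white castings seen in the top image, world x,y,yaw of min-area rect at z=26"""
    hsv=cv2.cvtColor(im,cv2.COLOR_BGR2HSV); m=((hsv[...,2]>150)&(hsv[...,1]<40)).astype(np.uint8)
    n,l,s,c=cv2.connectedComponentsWithStats(m); out=[]
    for k in range(1,n):
        if 30<s[k,4]<400 and pred(c[k]):
            pts=np.argwhere(l==k)[:,::-1].astype(np.float32); r=cv2.minAreaRect(pts)
            box=cv2.boxPoints(r); e=box[1]-box[0]; a=np.degrees(np.arctan2(e[1],e[0])) # image angle
            out.append((at_z("top",r[0],26),int(s[k,4]),np.round(r[1],1),round(((-a+45)%90)-45,1)))
    return out
def look():
    im=manip.camera("top")
    for b in blobs(im,lambda c:200<c[0]<345 and 205<c[1]<275): print(*b)
    return im
E
python3 - <<'E'
from h import *
o=st(); i=manip.camera_info("wrist"); im=manip.camera("wrist"); cv2.imwrite("pics/w2.png",cv2.resize(im,(784,588)))
print("c4 proj*1.4",proj("wrist",(510,-115,38),i)*1.4, "c3",proj("wrist",(530.6,-36.5,38),i)*1.4)
look()
print("from start image"); im=cv2.imread("pics/raw_top0.png")
for b in blobs(im,lambda c:200<c[0]<345 and 205<c[1]<275): print(*b)
E
```

```text
t 4.78 tcp [ 511.5 -113.1  185.4] F [-0.1 -0.5 -0.5] T [-0.04  0.04 -0.  ] g 0.696
c4 proj*1.4 [397.74 287.84] c3 [268.8  261.24]
[503.4 116.7  26. ] 107 [10.6 10.6] -45.0
[491.2  28.1  26. ] 110 [10.8 10.8] 18.4
from start image
[531.7 -36.5  26. ] 90 [10.2 10.2] 14.0
[ 512.3 -115.5   26. ] 86 [10. 10.] 0.0
[503.4 115.2  26. ] 88 [9.9 9.9] -45.0
[490.7  27.9  26. ] 89 [10.4 10.1] 18.4
```

View pics/w2.png

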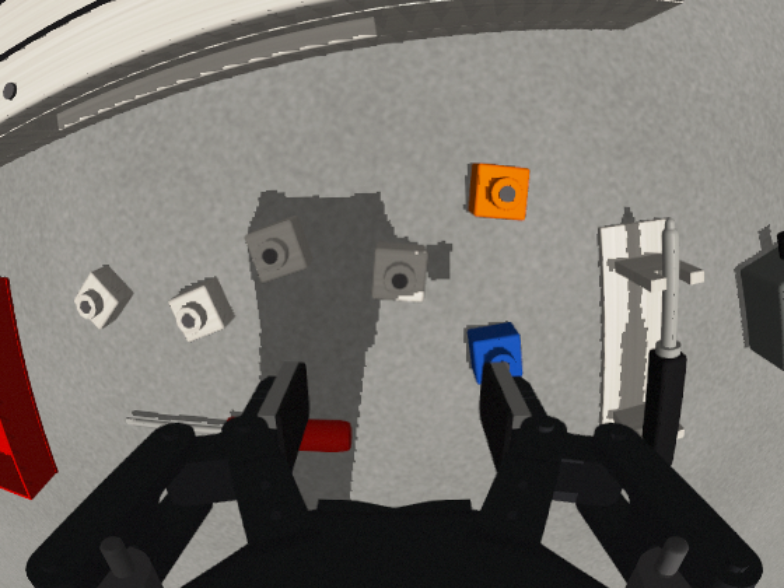

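Emit:
jog_arm --motion '[[[0.004, 0.004, -0.15, 0, 0.7], [0.004, 0.004, -0.29, 0, 0.7], [0.004, 0.004, -0.37, 0, 0.7], [0.004, 0.004, -0.397, 0, 0.7], [0.004, 0.004, -0.397, 0, 0.7], [0.004, 0.004, -0.397, 0, 0], [0.004, 0.004, -0.397, 0, 0], [0.004, 0.004, -0.397, 0, 0]]]' --squeeze 50

```text
t: 5.88
tcp_pos: [513.8, -115.7, 27.9]
eef_rot: [[0.999, -0.053, 0.003], [-0.053, -0.999, -0.001], [0.003, 0.001, -1.0]]
wrist_force: [0.1, -1.2, 6.4]
grip_width: 0.391
```

Emit:
jog_arm --motion '[[[0, 0, 0.14, 0, 0], [-0.01, 0.15, 0.25, 0, 0], [-0.02, 0.3, 0.25, 0, 0], [-0.03, 0.45, 0.25, -0.007, 0], [-0.04, 0.6, 0.25, -0.007, 0], [-0.044, 0.75, 0.25, -0.007, 0], [-0.044, 0.9, 0.25, -0.007, 0], [-0.044, 1.0, 0.25, -0.007, 0]]]'

```text
t: 6.88
tcp_pos: [494.1, 288.5, 126.9]
eef_rot: [[0.996, -0.093, 0.001], [-0.093, -0.996, 0.002], [0.001, -0.002, -1.0]]
wrist_force: [0.7, -0.7, -1.4]
grip_width: 0.394
```

Emit:
jog_arm --motion '[[[0, 0.052, -0.12, 0, 0], [0, 0.052, -0.2, 0, 0], [0, 0.052, -0.23, 0, 0], [0, 0.052, -0.23, 0, 0], [0, 0.052, -0.23, 0, 0.6], [0, 0.052, -0.23, 0, 0.6], [0, 0.052, -0.1, 0, 0.6], [0, 0.052, 0, 0, 0.6]]]'

```text
t: 7.88
tcp_pos: [495.5, 305.8, 128.5]
eef_rot: [[0.995, -0.096, 0.002], [-0.096, -0.995, 0.001], [0.002, -0.001, -1.0]]
wrist_force: [0.9, 0.5, 0.1]
grip_width: 0.596
```

```bash
python3 - <<'E'
from h import *
o=st(); im=look(); cv2.imwrite("pics/top1.png",cv2.resize(im[190:310,110:350],(800,400),interpolation=cv2.INTER_CUBIC))
E
```

```text
t 7.88 tcp [495.5 305.8 128.5] F [0.9 0.5 0.1] T [0.05 0.03 0.01] g 0.596
[531.7 -36.5  26. ] 100 [10.7 10.7] 14.0
[503.4 116.7  26. ] 106 [10.6 10.6] -45.0
[491.2  28.1  26. ] 105 [10.8 10.8] 18.4
```

Emit:
jog_arm --motion '[[[0.026, -0.15, 0.02, -0.028, 0.7], [0.026, -0.3, 0.02, -0.056, 0.7], [0.026, -0.45, 0, -0.084, 0.7], [0.026, -0.475, 0, -0.11, 0.7], [0.026, -0.475, -0.1, -0.11, 0.7], [0.026, -0.475, -0.2, -0.11, 0.7], [0.026, -0.475, -0.245, -0.11, 0.7], [0.026, -0.475, -0.245, -0.11, 0.7]]]'

```text
t: 8.93
tcp_pos: [504.7, 115.4, 27.5]
eef_rot: [[0.706, -0.709, -0.002], [-0.709, -0.706, -0.001], [-0.001, 0.002, -1.0]]
wrist_force: [-0.3, -0.2, 0.9]
grip_width: 0.699
```

Emit:
jog_arm --motion '[[[0, 0, 0, 0, 0], [0, 0, 0, 0, 0], [0, 0, 0, 0, 0], [0, 0, 0.1, 0, 0], [0, 0, 0.2, 0, 0], [0, 0, 0.25, 0, 0]]]'

```text
t: 9.68
tcp_pos: [506.4, 115.9, 130.9]
eef_rot: [[0.706, -0.709, 0.004], [-0.709, -0.706, 0.001], [0.002, -0.004, -1.0]]
wrist_force: [0.2, -0.7, -0.8]
grip_width: 0.387
```

Emit:
jog_arm --motion '[[[-0.05, 0.14, 0.02, 0.028, 0], [-0.1, 0.28, 0.02, 0.056, 0], [-0.14, 0.42, 0.02, 0.084, 0], [-0.151, 0.487, 0, 0.11, 0], [-0.151, 0.487, -0.1, 0.11, 0], [-0.151, 0.487, -0.2, 0.11, 0], [-0.151, 0.487, -0.235, 0.11, 0], [-0.151, 0.487, -0.235, 0.11, 0]]]'

```text
t: 10.68
tcp_pos: [445.3, 310.4, 34.4]
eef_rot: [[0.995, -0.097, 0.0], [-0.097, -0.995, -0.0], [0.0, 0.0, -1.0]]
wrist_force: [-0.1, 0.3, -0.9]
grip_width: 0.384
```

Emit:
jog_arm --motion '[[[0, 0, 0, 0, 0.6], [0, 0, 0, 0, 0.6], [0, 0, 0.1, 0, 0.6], [0, 0, 0.2, 0, 0.6], [0, 0, 0.235, 0, 0.6]]]'

```text
t: 11.3
tcp_pos: [446.1, 311.3, 131.0]
eef_rot: [[0.995, -0.096, 0.004], [-0.096, -0.995, 0.003], [0.004, -0.003, -1.0]]
wrist_force: [-0.3, -0.3, 0.1]
grip_width: 0.599
```

```bash
python3 - <<'E'
from h import *
o=st(); im=look(); cv2.imwrite("pics/top1.png",cv2.resize(im[190:310,110:350],(800,400),interpolation=cv2.INTER_CUBIC))
E
```

```text
t 11.3 tcp [446.1 311.3 131. ] F [-0.3 -0.3  0.1] T [0.05 0.01 0.02] g 0.599
[531.7 -36.5  26. ] 100 [10.7 10.7] 14.0
[491.2  28.1  26. ] 104 [10.8 10.8] 18.4
```

Emit:
jog_arm --motion '[[[0.02, -0.14, 0.02, 0.02, 0.7], [0.05, -0.28, 0.02, 0.04, 0.7], [0.08, -0.42, 0.02, 0.064, 0.7], [0.1, -0.56, 0, 0.064, 0.7], [0.12, -0.69, 0, 0.064, 0.7], [0.12, -0.707, 0, 0.064, 0.7], [0.12, -0.707, -0.12, 0.064, 0.7], [0.12, -0.707, -0.2, 0.064, 0.7]]]'

```text
t: 12.35
tcp_pos: [491.9, 28.4, 46.3]
eef_rot: [[0.953, 0.302, -0.002], [0.302, -0.953, 0.0], [-0.001, -0.001, -1.0]]
wrist_force: [0.5, 0.3, -0.8]
grip_width: 0.703
```

Emit:
jog_arm --motion '[[[0, 0, -0.05, 0, 0.7], [0, 0, -0.05, 0, 0.7], [0, 0, -0.05, 0, 0], [0, 0, -0.05, 0, 0], [0, 0, -0.05, 0, 0], [0, 0, 0.05, 0, 0], [0, 0, 0.15, 0, 0], [0, 0, 0.2, 0, 0]]]'

```text
t: 13.35
tcp_pos: [493.8, 27.6, 130.5]
eef_rot: [[0.954, 0.301, 0.004], [0.301, -0.954, 0.0], [0.003, 0.001, -1.0]]
wrist_force: [0.1, -0.6, -1.5]
grip_width: 0.387
```

Emit:
jog_arm --motion '[[[-0.04, 0.14, 0.02, -0.02, 0], [-0.09, 0.28, 0.02, -0.04, 0], [-0.14, 0.42, 0.02, -0.064, 0], [-0.19, 0.56, 0, -0.064, 0], [-0.245, 0.69, 0, -0.064, 0], [-0.245, 0.72, 0, -0.064, 0], [-0.245, 0.72, -0.12, -0.064, 0], [-0.245, 0.72, -0.2, -0.064, 0]]]'

```text
t: 14.35
tcp_pos: [395.1, 314.5, 47.0]
eef_rot: [[0.995, -0.097, -0.0], [-0.097, -0.995, -0.001], [0.0, 0.001, -1.0]]
wrist_force: [-0.4, 0.0, -0.5]
grip_width: 0.386
```

Emit:
jog_arm --motion '[[[0, 0, -0.035, 0, 0], [0, 0, -0.035, 0, 0], [0, 0, -0.035, 0, 0.6], [0, 0, -0.035, 0, 0.6], [0, 0, 0.06, 0, 0.6], [0, 0, 0.16, 0, 0.6], [0, 0, 0.2, 0, 0.6]]]'

```text
t: 15.22
tcp_pos: [396.0, 316.4, 130.7]
eef_rot: [[0.995, -0.096, 0.004], [-0.096, -0.995, 0.003], [0.003, -0.003, -1.0]]
wrist_force: [0.5, -0.5, 0.1]
grip_width: 0.598
```

```bash
python3 - <<'E'
from h import *
o=st(); im=look(); cv2.imwrite("pics/top1.png",cv2.resize(im[190:310,110:350],(800,400),interpolation=cv2.INTER_CUBIC))
E
```

```text
t 15.22 tcp [396.  316.4 130.7] F [ 0.5 -0.5  0.1] T [-0.01 -0.06 -0.01] g 0.598
[532.  -36.3  26. ] 99 [10.8 10.4] 18.4
```

Emit:
jog_arm --motion '[[[0.05, -0.13, 0.02, 0.02, 0.7], [0.1, -0.26, 0.02, 0.04, 0.7], [0.15, -0.39, 0.02, 0.057, 0.7], [0.2, -0.52, 0.02, 0.057, 0.7], [0.25, -0.65, 0.02, 0.057, 0.7], [0.3, -0.78, 0, 0.057, 0.7], [0.346, -0.882, 0, 0.057, 0.7], [0.346, -0.882, -0.08, 0.057, 0.7]]]'

```text
t: 16.27
tcp_pos: [535.9, -42.1, 96.5]
eef_rot: [[0.968, 0.251, 0.005], [0.251, -0.968, -0.002], [0.004, 0.003, -1.0]]
wrist_force: [-1.4, 0.9, 0.1]
grip_width: 0.701
```

Emit:
jog_arm --motion '[[[0, 0, -0.1, 0, 0.7], [0, 0, -0.17, 0, 0.7], [0, 0, -0.17, 0, 0.7], [0, 0, -0.17, 0, 0], [0, 0, -0.17, 0, 0], [0, 0, -0.17, 0, 0], [0, 0, -0.07, 0, 0], [0, 0, 0.08, 0, 0]]]'

```text
t: 17.27
tcp_pos: [531.9, -37.3, 128.1]
eef_rot: [[0.966, 0.259, -0.004], [0.259, -0.966, 0.0], [-0.004, -0.001, -1.0]]
wrist_force: [0.6, 0.6, -0.6]
grip_width: 0.386
```

Emit:
jog_arm --motion '[[[-0.06, 0.12, 0.02, -0.02, 0], [-0.12, 0.24, 0.02, -0.04, 0], [-0.19, 0.36, 0.02, -0.057, 0], [-0.25, 0.48, 0.02, -0.057, 0], [-0.32, 0.6, 0.02, -0.057, 0], [-0.38, 0.72, 0, -0.057, 0], [-0.44, 0.84, 0, -0.057, 0], [-0.471, 0.894, 0, -0.057, 0]]]'

```text
t: 18.27
tcp_pos: [343.1, 323.3, 128.7]
eef_rot: [[0.996, -0.092, 0.0], [-0.092, -0.996, 0.002], [0.0, -0.002, -1.0]]
wrist_force: [1.0, -0.2, -0.3]
grip_width: 0.389
```

Emit:
jog_arm --motion '[[[0, 0, -0.1, 0, 0], [0, 0, -0.2, 0, 0], [0, 0, -0.235, 0, 0], [0, 0, -0.235, 0, 0], [0, 0, -0.235, 0, 0.6], [0, 0, -0.235, 0, 0.6], [0, 0, -0.12, 0, 0.6], [0, 0, 0.03, 0, 0.6]]]'

```text
t: 19.27
tcp_pos: [344.4, 319.7, 140.9]
eef_rot: [[0.995, -0.096, -0.002], [-0.096, -0.995, -0.002], [-0.002, 0.002, -1.0]]
wrist_force: [1.2, 1.2, 1.1]
grip_width: 0.598
```

```bash
python3 - <<'E'
from h import *
o=st(); im=look(); cv2.imwrite("pics/top2.png",cv2.resize(im[210:320,110:390],(800,314),interpolation=cv2.INTER_CUBIC))
E
```

```text
t 19.27 tcp [344.4 319.7 140.9] F [1.2 1.2 1.1] T [-0.01 -0.06  0.  ] g 0.598
```

View pics/top2.png

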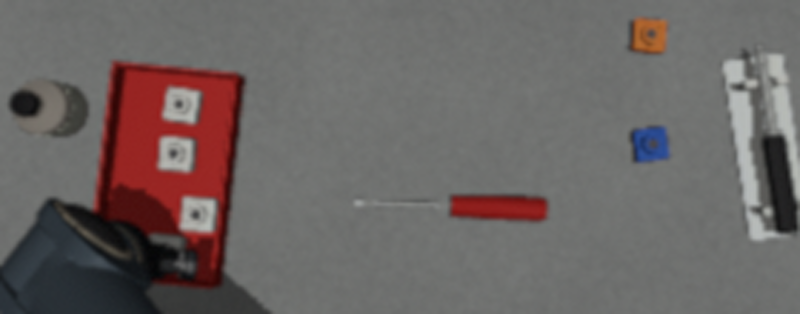

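The crate now holds three visible castings at (181,105), (176,154) and (198,213), with the fourth under the gripper at about (170,250). The bench is clear except for the look-alikes. Next is the rod.

Emit:
jog_arm --motion '[[[0.1, -0.12, 0.05, 0, 0.7], [0.2, -0.25, 0.1, 0, 0.7], [0.3, -0.37, 0.1, 0.03, 0.7], [0.35, -0.5, 0.1, 0.0333, 0.7], [0.38, -0.64, 0.1, 0.0333, 0.7], [0.38, -0.78, 0.1, 0.0333, 0.7], [0.38, -0.9, 0.1, 0.0333, 0.7], [0.36, -1.0, 0.1, 0.0333, 0.7]]]'

```text
t: 20.32
tcp_pos: [489.1, -82.0, 180.7]
eef_rot: [[0.994, 0.111, 0.002], [0.111, -0.994, -0.0], [0.002, 0.001, -1.0]]
wrist_force: [0.8, 0.0, -0.5]
grip_width: 0.704
```

Emit:
jog_arm --motion '[[[-0.03, -0.14, 0, 0, 0.7], [-0.08, -0.28, 0, 0, 0.7], [-0.13, -0.42, 0, 0, 0.7], [-0.193, -0.573, 0, 0, 0.7], [-0.193, -0.573, 0, 0, 0.7], [-0.193, -0.573, 0, 0, 0.7]]]'

```text
t: 21.08
tcp_pos: [411.7, -308.7, 180.4]
eef_rot: [[0.994, 0.112, 0.001], [0.112, -0.994, 0.0], [0.001, -0.0, -1.0]]
wrist_force: [0.5, 0.7, -0.1]
grip_width: 0.703
```

```bash
python3 - <<'E'
from h import *
o=st(); i=manip.camera_info("wrist"); im=manip.camera("wrist"); cv2.imwrite("pics/w3.png",cv2.resize(im,(784,588)))
np.save("w3.npy",np.array(i["view"])); print("tip",proj("wrist",(549,-293,50),i)*1.4)
E
```

```text
t 21.07 tcp [ 411.7 -308.7  180.4] F [ 0.5  0.7 -0.1] T [ 0.07 -0.03  0.02] g 0.703
tip [393.96  48.16]
```

View pics/w3.png

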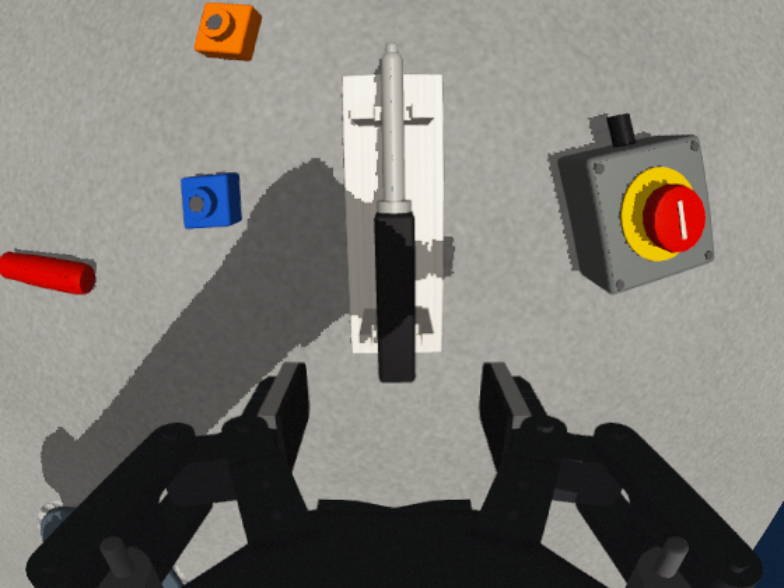

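The rod is nearly in line with the jaws. Its tip is at (391,45), handle front at (395,213) and handle back at (397,381). The cap's mark is at (684,220), and the cap is down.

```bash
python3 - <<'E'
from h import *
i=manip.camera_info("wrist")
for n,p,z in[("tip",(391.5,43),50),("hf",(395,213),62),("hb",(397,381),62),("shaftmid",(392.5,130),56),("notch",(391.5,118),50),("cap latched",(673,218),80),("plate tl",(342,75),6),("tr",(443,75),6),("bl",(352,352),6),("br",(441,352),6)]: print(n,at_z("wrist",(p[0]/1.4,p[1]/1.4),z,i))
E
```

```text
tip [ 552.3 -290.    50. ]
hf [ 459.7 -302.6   62. ]
hb [ 362.8 -315.2   62. ]
shaftmid [ 503.2 -296.3   56. ]
notch [ 510.1 -294.9   50. ]
cap latched [ 482.6 -454.9   80. ]
plate tl [ 539.2 -259.7    6. ]
tr [ 546.6 -323.4    6. ]
bl [ 352.8 -284.7    6. ]
br [ 360.  -347.3    6. ]
```

Emit:
jog_arm --motion '[[[0.002, 0.001, -0.13, 0.0025, 0.7], [0.002, 0.001, -0.25, 0.0025, 0.7], [0.002, 0.001, -0.318, 0.0025, 0.7], [0.002, 0.001, -0.318, 0.0025, 0.7], [0.002, 0.001, -0.318, 0.0025, 0], [0.002, 0.001, -0.318, 0.0025, 0], [0.002, 0.001, -0.318, 0.0025, 0], [0.002, 0.001, -0.318, 0.0025, 0]]]' --squeeze 100

```text
t: 22.12
tcp_pos: [413.8, -308.8, 54.7]
eef_rot: [[0.992, 0.128, 0.003], [0.128, -0.992, -0.001], [0.003, 0.002, -1.0]]
wrist_force: [-0.5, 1.1, 5.6]
grip_width: 0.24
```

Emit:
jog_arm --motion '[[[0, 0, 0.08, 0, 0], [0, 0, 0.2, 0, 0], [0.05, 0.14, 0.2, 0, 0], [0.1, 0.28, 0.2, -0.0025, 0], [0.15, 0.42, 0.2, -0.0025, 0], [0.202, 0.56, 0.2, -0.0025, 0], [0.202, 0.659, 0.2, -0.0025, 0], [0.202, 0.659, 0.2, -0.0025, 0]]]'

```text
t: 23.12
tcp_pos: [493.3, -40.8, 133.3]
eef_rot: [[0.993, 0.12, 0.0], [0.12, -0.993, 0.001], [0.0, -0.001, -1.0]]
wrist_force: [0.5, -0.9, -2.0]
grip_width: 0.242
```

```bash
python3 - <<'E'
from h import *
o=st(); i=manip.camera_info("wrist"); im=manip.camera("wrist"); cv2.imwrite("pics/w4.png",cv2.resize(im,(784,588)))
cv2.imwrite("pics/raw_side1.png",manip.camera("side"))
print(np.round(o["eef_rot"],4)[:,0])
E
```

```text
t 23.12 tcp [493.3 -40.8 133.3] F [ 0.5 -0.9 -2. ] T [-0.05 -0.01 -0.05] g 0.242
[9.928e-01 1.199e-01 5.000e-04]
```

View pics/w4.png

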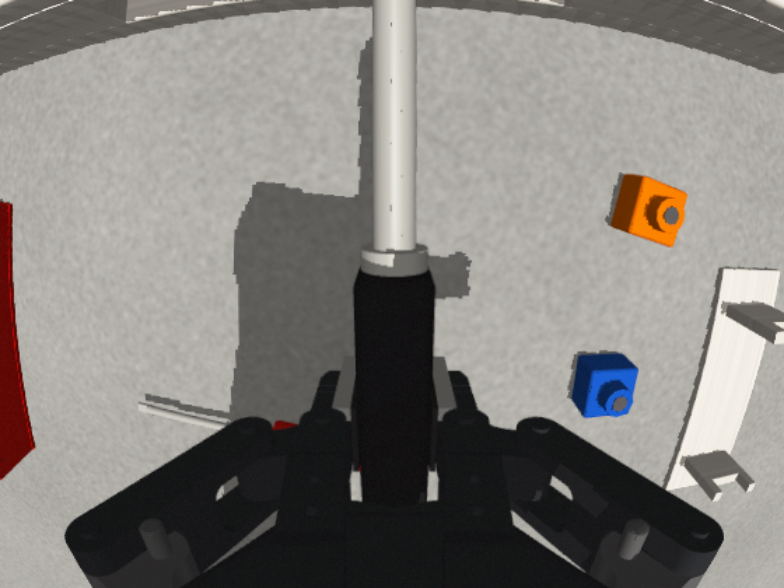

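```bash
python3 - <<'E'
from h import *
i=manip.camera_info("wrist"); o=st(); zc=o["tcp_pos"][2]-4.7
a=at_z("wrist",(394/1.4,270/1.4),zc+12,i); b=at_z("wrist",(393/1.4,20/1.4),zc,i); print("hf",a,"shaft",b, "along",(a-o["tcp_pos"])@o["eef_rot"][:,0],"lat",(a-o["tcp_pos"])@o["eef_rot"][:,1],(b-o["tcp_pos"])@o["eef_rot"][:,1])
E
```

```text
t 23.23 tcp [493.1 -45.  133.2] F [-0.5 -0.3 -2.4] T [-0.01 -0.01  0.03] g 0.244
hf [540.6 -39.3 140.5] shaft [607.2 -31.4 128.5] along 47.80821777540018 lat -0.2960286154111111 -0.6140819082441409
```

Emit:
jog_arm --motion '[[[0, 0, -0.1, 0, 0], [0, 0, -0.17, 0, 0], [0, 0, -0.195, 0, 0], [0, 0, -0.195, 0, 0], [0, 0, -0.195, 0, 0]]]'

```text
t: 23.85
tcp_pos: [494.2, -45.3, 56.0]
eef_rot: [[0.994, 0.112, 0.002], [0.112, -0.994, -0.0], [0.002, 0.001, -1.0]]
wrist_force: [0.4, -0.1, -2.4]
grip_width: 0.242
```

Emit:
jog_arm --motion '[[[0.04, 0.0046, -0.002, 0, 0], [0.08, 0.0091, -0.002, 0, 0], [0.11, 0.0126, -0.002, 0, 0], [0.13, 0.0149, -0.002, 0, 0], [0.145, 0.0166, -0.002, 0, 0], [0.145, 0.0166, -0.002, 0, 0]]]'

```text
t: 24.6
tcp_pos: [551.5, -38.1, 54.0]
eef_rot: [[0.994, 0.113, -0.0], [0.113, -0.994, -0.0], [-0.0, 0.0, -1.0]]
wrist_force: [-0.2, -0.2, -3.0]
grip_width: 0.241
```

Emit:
jog_arm --motion '[[[0.008, 0.0009, 0, 0, 0], [0.016, 0.0018, 0, 0, 0], [0.02, 0.0023, 0, 0, 0], [0.025, 0.0029, 0, 0, 0], [0.025, 0.0029, 0, 0, 0]]]'

```text
t: 25.22
tcp_pos: [561.5, -37.0, 54.1]
eef_rot: [[0.994, 0.113, 0.0], [0.113, -0.994, -0.0], [0.0, 0.0, -1.0]]
wrist_force: [-0.1, 0.6, -1.7]
grip_width: 0.239
```

Emit:
jog_arm --motion '[[[0.003, 0.0003, 0, 0, 0], [0.006, 0.0007, 0, 0, 0], [0.006, 0.0007, 0, 0, 0]]]'

```text
t: 25.6
tcp_pos: [563.9, -36.7, 54.1]
eef_rot: [[0.994, 0.113, 0.0], [0.113, -0.994, -0.0], [0.0, 0.0, -1.0]]
wrist_force: [-0.6, -0.5, -2.7]
grip_width: 0.244
```

Emit:
jog_arm --motion '[[[0.003, 0.0003, 0, 0, 0], [0.006, 0.0007, 0, 0, 0], [0.006, 0.0007, 0, 0, 0]]]'

```text
t: 25.98
tcp_pos: [566.3, -36.4, 54.2]
eef_rot: [[0.994, 0.113, 0.0], [0.113, -0.994, -0.0], [0.0, 0.0, -1.0]]
wrist_force: [-0.4, -0.7, -2.3]
grip_width: 0.241
```

Emit:
jog_arm --motion '[[[0.003, 0.0003, 0, 0, 0], [0.007, 0.0008, 0, 0, 0], [0.007, 0.0008, 0, 0, 0]]]'

```text
t: 26.35
tcp_pos: [567.8, -36.3, 53.8]
eef_rot: [[0.994, 0.113, -0.003], [0.113, -0.994, -0.0], [-0.003, -0.0, -1.0]]
wrist_force: [-4.0, -0.0, -0.1]
grip_width: 0.238
```

Emit:
jog_arm --motion '[[[0.003, 0.0003, 0, 0, 0], [0.007, 0.0008, 0, 0, 0], [0.007, 0.0008, 0, 0, 0]]]'

```text
t: 26.72
tcp_pos: [568.2, -36.3, 53.4]
eef_rot: [[0.994, 0.112, -0.008], [0.112, -0.994, -0.0], [-0.008, -0.0, -1.0]]
wrist_force: [-11.0, -0.8, 2.9]
grip_width: 0.239
```

Emit:
jog_arm --motion '[[[-0.0045, -0.0005, 0, 0, 0], [-0.005, 0.0045, 0, 0, 0], [-0.0056, 0.0095, 0, 0, 0], [-0.0062, 0.0145, 0, 0, 0], [-0.0068, 0.0195, 0, 0, 0], [-0.0073, 0.0245, 0, 0, 0], [-0.0079, 0.0295, 0, 0, 0], [-0.0085, 0.0345, 0, 0, 0]]]'

```text
t: 27.72
tcp_pos: [566.6, -24.2, 53.4]
eef_rot: [[0.994, 0.109, -0.004], [0.109, -0.994, -0.002], [-0.004, 0.001, -1.0]]
wrist_force: [-4.3, -3.9, -1.9]
grip_width: 0.241
```

Emit:
jog_arm --motion '[[[-0.0026, 0.005, 0, 0, 0], [-0.0032, 0.01, 0, 0, 0], [-0.0037, 0.015, 0, 0, 0], [-0.0043, 0.02, 0, 0, 0], [-0.0049, 0.025, 0, 0, 0], [-0.0055, 0.03, 0, 0, 0], [-0.006, 0.035, 0, 0, 0], [-0.0066, 0.04, 0, 0, 0]]]'

```text
t: 28.72
tcp_pos: [564.6, -7.0, 53.7]
eef_rot: [[0.994, 0.111, -0.002], [0.111, -0.994, -0.001], [-0.003, 0.001, -1.0]]
wrist_force: [-4.5, -3.2, -1.9]
grip_width: 0.236
```

Emit:
jog_arm --motion '[[[-0.0006, 0.005, 0, 0, 0], [-0.0011, 0.01, 0, 0, 0], [-0.0017, 0.015, 0, 0, 0], [-0.0023, 0.02, 0, 0, 0], [-0.0029, 0.025, 0, 0, 0], [-0.0034, 0.03, 0, 0, 0], [-0.004, 0.035, 0, 0, 0], [-0.0046, 0.04, 0, 0, 0]]]'

```text
t: 29.72
tcp_pos: [562.8, 9.1, 53.8]
eef_rot: [[0.994, 0.111, -0.002], [0.111, -0.994, -0.001], [-0.002, 0.001, -1.0]]
wrist_force: [-4.2, -4.1, -1.6]
grip_width: 0.242
```

Emit:
jog_arm --motion '[[[-0.0006, 0.005, 0, 0, 0], [-0.0011, 0.01, 0, 0, 0], [-0.0017, 0.015, 0, 0, 0], [-0.0023, 0.02, 0, 0, 0], [-0.0029, 0.025, 0, 0, 0], [-0.0034, 0.03, 0, 0, 0], [-0.004, 0.035, 0, 0, 0], [-0.0046, 0.04, 0, 0, 0]]]'

```text
t: 30.72
tcp_pos: [561.6, 26.3, 53.9]
eef_rot: [[0.994, 0.113, -0.001], [0.113, -0.994, 0.0], [-0.001, -0.0, -1.0]]
wrist_force: [-1.7, 1.4, -1.9]
grip_width: 0.238
```

Emit:
jog_arm --motion '[[[0.004, 0.0005, 0, 0, 0], [0.008, 0.0009, 0, 0, 0], [0.01, 0.0011, 0, 0, 0], [0.01, 0.0011, 0, 0, 0]]]'

```text
t: 31.22
tcp_pos: [566.3, 27.6, 54.3]
eef_rot: [[0.993, 0.115, 0.001], [0.115, -0.993, 0.001], [0.001, -0.001, -1.0]]
wrist_force: [-1.5, 3.5, -1.7]
grip_width: 0.24
```

Emit:
jog_arm --motion '[[[0, 0.004, 0, 0, 0], [0.004, 0.0045, 0, 0, 0], [0.008, 0.005, 0, 0, 0], [0.012, 0.0054, 0, 0, 0], [0.015, 0.0057, 0, 0, 0], [0.015, 0.0057, 0, 0, 0]]]'

```text
t: 31.98
tcp_pos: [569.1, 29.2, 53.4]
eef_rot: [[0.993, 0.114, -0.007], [0.114, -0.993, -0.0], [-0.006, -0.001, -1.0]]
wrist_force: [-8.9, 4.1, 2.1]
grip_width: 0.238
```

Emit:
jog_arm --motion '[[[-0.004, 0.0, 0, 0, 0], [-0.004, 0.005, 0, 0, 0], [0, 0.006, 0, 0, 0], [0.004, 0.0065, 0, 0, 0], [0.004, 0.0065, 0, 0, 0]]]'

```text
t: 32.6
tcp_pos: [574.2, 31.6, 54.2]
eef_rot: [[0.994, 0.113, 0.001], [0.113, -0.994, 0.0], [0.001, -0.0, -1.0]]
wrist_force: [-2.2, 3.7, -2.6]
grip_width: 0.238
```

Emit:
jog_arm --motion '[[[0.008, 0.003, 0, 0, 0], [0.016, 0.004, 0, 0, 0], [0.024, 0.005, 0, 0, 0], [0.032, 0.006, 0, 0, 0], [0.038, 0.0066, 0, 0, 0], [0.038, 0.0066, 0, 0, 0]]]'

```text
t: 33.35
tcp_pos: [589.5, 33.9, 54.2]
eef_rot: [[0.994, 0.112, 0.001], [0.112, -0.994, -0.0], [0.001, 0.0, -1.0]]
wrist_force: [-0.4, 2.8, -1.4]
grip_width: 0.236
```

Emit:
jog_arm --motion '[[[0.006, 0.0007, 0, 0, 0], [0.01, 0.0011, 0, 0, 0], [0.014, 0.0016, 0, 0, 0], [0.014, 0.0016, 0, 0, 0]]]'

```text
t: 33.85
tcp_pos: [593.1, 34.4, 53.9]
eef_rot: [[0.994, 0.113, -0.003], [0.113, -0.994, -0.0], [-0.003, 0.0, -1.0]]
wrist_force: [-5.3, 1.5, 1.2]
grip_width: 0.241
```

Emit:
jog_arm --motion '[[[0.0, -0.02, 0, 0, 0], [0.003, -0.04, 0, 0, 0], [0.005, -0.06, 0, 0, 0], [0.0075, -0.08, 0, 0, 0], [0.01, -0.1, 0, 0, 0], [0.012, -0.12, 0, 0, 0], [0.0145, -0.14, 0, 0, 0], [0.0145, -0.14, 0, 0, 0]]]'

```text
t: 34.85
tcp_pos: [599.3, -21.5, 53.9]
eef_rot: [[0.994, 0.113, -0.002], [0.113, -0.994, 0.0], [-0.002, -0.0, -1.0]]
wrist_force: [-4.9, 2.3, 0.0]
grip_width: 0.238
```

Emit:
jog_arm --motion '[[[0.0023, -0.02, 0, 0, 0], [0.0046, -0.04, 0, 0, 0], [0.0069, -0.06, 0, 0, 0], [0.0092, -0.08, 0, 0, 0], [0.0115, -0.1, 0, 0, 0], [0.0138, -0.12, 0, 0, 0], [0.015, -0.13, 0, 0, 0], [0.015, -0.13, 0, 0, 0]]]'

```text
t: 35.85
tcp_pos: [605.2, -73.0, 53.9]
eef_rot: [[0.994, 0.113, -0.002], [0.113, -0.994, 0.0], [-0.002, -0.001, -1.0]]
wrist_force: [-4.5, 2.4, 1.0]
grip_width: 0.241
```

Emit:
jog_arm --motion '[[[0.0012, -0.01, 0, 0, 0], [0.0023, -0.02, 0, 0, 0], [0.0029, -0.025, 0, 0, 0], [0.0029, -0.025, 0, 0, 0]]]'

```text
t: 36.35
tcp_pos: [606.2, -82.2, 53.8]
eef_rot: [[0.993, 0.114, -0.003], [0.114, -0.993, 0.001], [-0.003, -0.001, -1.0]]
wrist_force: [-5.1, 3.8, 1.3]
grip_width: 0.242
```

Emit:
jog_arm --motion '[[[0.0006, -0.005, 0, 0, 0], [0.0012, -0.01, 0, 0, 0], [0.0012, -0.01, 0, 0, 0], [0.0012, -0.01, 0, 0, 0]]]'

```text
t: 36.85
tcp_pos: [606.6, -85.8, 53.8]
eef_rot: [[0.993, 0.115, -0.003], [0.115, -0.993, 0.001], [-0.003, -0.002, -1.0]]
wrist_force: [-5.7, 4.9, 1.7]
grip_width: 0.241
```

Emit:
jog_arm --motion '[[[0.0006, -0.005, 0, 0, 0], [0.0012, -0.01, 0, 0, 0], [0.0012, -0.01, 0, 0, 0], [0.0012, -0.01, 0, 0, 0]]]'

```text
t: 37.35
tcp_pos: [606.9, -88.9, 53.8]
eef_rot: [[0.993, 0.116, -0.004], [0.116, -0.993, 0.002], [-0.003, -0.003, -1.0]]
wrist_force: [-6.0, 5.4, 0.8]
grip_width: 0.246
```

Emit:
jog_arm --motion '[[[0.0006, -0.005, 0, 0, 0], [0.0012, -0.01, 0, 0, 0], [0.0012, -0.01, 0, 0, 0], [0.0012, -0.01, 0, 0, 0]]]'

```text
t: 37.85
tcp_pos: [607.1, -90.1, 53.6]
eef_rot: [[0.993, 0.12, -0.005], [0.12, -0.993, 0.005], [-0.004, -0.005, -1.0]]
wrist_force: [-7.2, 11.1, 2.2]
grip_width: 0.241
```

Emit:
jog_arm --motion '[[[0.0006, -0.005, 0, 0, 0], [0.0012, -0.01, 0, 0, 0], [0.0012, -0.01, 0, 0, 0], [0.0012, -0.01, 0, 0, 0]]]'

```text
t: 38.35
tcp_pos: [607.2, -91.3, 53.5]
eef_rot: [[0.992, 0.124, -0.006], [0.124, -0.992, 0.007], [-0.005, -0.008, -1.0]]
wrist_force: [-8.1, 15.2, 3.9]
grip_width: 0.24
```

Emit:
jog_arm --motion '[[[0.0006, -0.005, 0, 0, 0], [0.0012, -0.01, 0, 0, 0], [0.0012, -0.01, 0, 0, 0], [0.0012, -0.01, 0, 0, 0]]]'

```text
t: 38.85
tcp_pos: [607.3, -92.6, 53.3]
eef_rot: [[0.992, 0.128, -0.008], [0.128, -0.992, 0.01], [-0.006, -0.011, -1.0]]
wrist_force: [-9.9, 17.7, 4.6]
grip_width: 0.238
```

```bash
python3 - <<'E'
from h import *
st(); im=manip.camera("top"); s=manip.camera("side"); s0=cv2.imread("pics/raw_side0.png"); t0=cv2.imread("pics/raw_top0.png")
f=lambda m:cv2.resize(m,(400,300),interpolation=cv2.INTER_CUBIC)
c=lambda m:f(m[285:345,360:440]); d=lambda m:f(m[130:190,355:435])
cv2.imwrite("pics/sw.png",np.vstack([np.hstack([c(s0),c(s)]),np.hstack([d(t0),d(im)])]))
E
```

```text
t 38.85 tcp [607.3 -92.6  53.3] F [-9.9 17.7  4.6] T [3.91 1.23 2.13] g 0.238
```

View pics/sw.png

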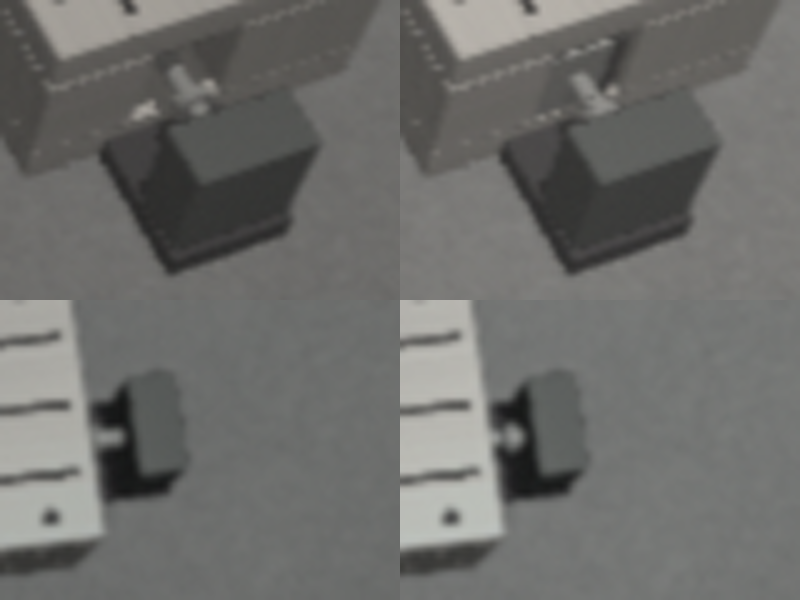

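The plunger collar has moved in against the block, from (195,95) at the start to (200,105) now. Now I'll unload sideways and withdraw.

Emit:
jog_arm --motion '[[[-0.0012, 0.01, 0, 0, 0], [-0.0023, 0.02, 0, 0, 0], [-0.0034, 0.03, 0, 0, 0], [-0.0034, 0.03, 0, 0, 0]]]'

```text
t: 39.45
tcp_pos: [607.0, -88.9, 53.8]
eef_rot: [[0.993, 0.117, -0.003], [0.117, -0.993, 0.002], [-0.003, -0.002, -1.0]]
wrist_force: [-6.6, 5.8, 1.2]
grip_width: 0.24
```

Emit:
jog_arm --motion '[[[-0.0005, 0.004, 0, 0, 0], [-0.0009, 0.008, 0, 0, 0], [-0.0009, 0.008, 0, 0, 0]]]'

```text
t: 39.83
tcp_pos: [606.9, -87.8, 53.8]
eef_rot: [[0.994, 0.113, -0.003], [0.113, -0.994, 0.0], [-0.003, -0.0, -1.0]]
wrist_force: [-4.8, 3.7, 1.5]
grip_width: 0.244
```

Emit:
jog_arm --motion '[[[-0.0004, 0.004, 0, 0, 0], [-0.0005, 0.0045, 0, 0, 0], [-0.0005, 0.0045, 0, 0, 0]]]'

```text
t: 40.2
tcp_pos: [606.9, -87.2, 53.8]
eef_rot: [[0.994, 0.111, -0.002], [0.111, -0.994, -0.001], [-0.002, 0.001, -1.0]]
wrist_force: [-4.2, 0.6, -0.3]
grip_width: 0.243
```

Sideways force is nearly zero. Withdraw straight along -x.

Emit:
jog_arm --motion '[[[-0.01, -0.0011, 0, 0, 0], [-0.025, -0.0029, 0, 0, 0], [-0.04, -0.0046, 0, 0, 0], [-0.055, -0.0063, 0, 0, 0], [-0.07, -0.008, 0, 0, 0], [-0.085, -0.0097, 0, 0, 0], [-0.1, -0.0114, 0, 0, 0], [-0.1, -0.0114, 0, 0, 0]]]'

```text
t: 41.2
tcp_pos: [567.3, -91.1, 54.1]
eef_rot: [[0.994, 0.112, -0.0], [0.112, -0.994, -0.0], [-0.0, 0.0, -1.0]]
wrist_force: [0.5, -0.3, -2.2]
grip_width: 0.238
```

Emit:
jog_arm --motion '[[[-0.05, -0.0057, 0, 0, 0], [-0.1, -0.0115, 0, 0, 0], [-0.15, -0.0172, 0, 0, 0], [-0.1863, -0.0214, 0, 0, 0], [-0.1863, -0.0214, 0.1, 0, 0], [-0.1863, -0.0214, 0.2, 0, 0], [-0.1863, -0.0214, 0.2, 0, 0]]]'

```text
t: 42.08
tcp_pos: [495.9, -99.8, 137.2]
eef_rot: [[0.994, 0.113, 0.008], [0.113, -0.994, -0.001], [0.008, 0.002, -1.0]]
wrist_force: [-0.6, 0.4, -2.8]
grip_width: 0.239
```

```bash
python3 - <<'E'
from h import *
o=st(); im=manip.camera("top"); s=manip.camera("side"); w=manip.camera("wrist")
f=lambda m:cv2.resize(m,(400,300),interpolation=cv2.INTER_CUBIC)
cv2.imwrite("pics/sw2.png",np.vstack([np.hstack([f(s[285:345,360:440]),f(im[130:190,355:435])]),np.hstack([f(w),f(s)])]))
i=manip.camera_info("wrist")
E
```

```text
t 42.08 tcp [495.9 -99.8 137.2] F [-0.6  0.4 -2.8] T [-0.    0.04  0.03] g 0.239
```

View pics/sw2.png

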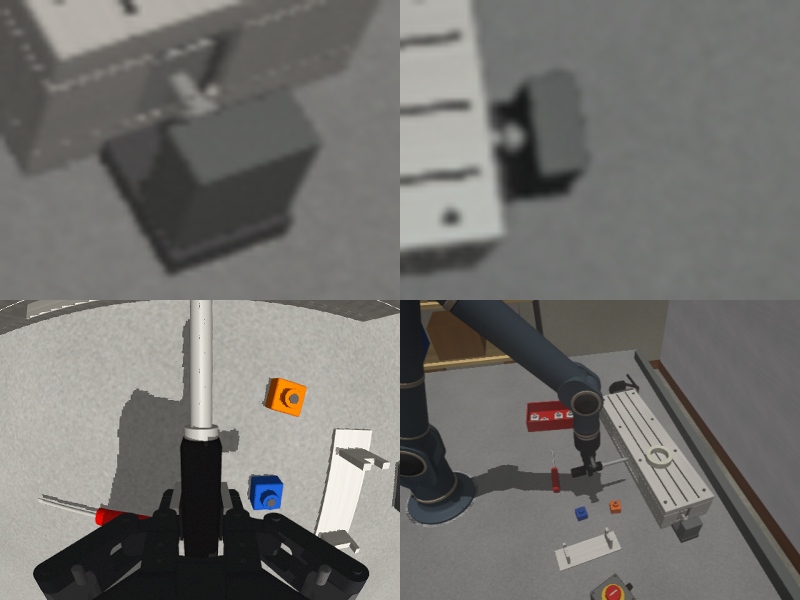

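Emit:
jog_arm --motion '[[[-0.04, -0.12, 0, 0, 0], [-0.09, -0.25, 0, 0.0025, 0], [-0.14, -0.38, 0, 0.0025, 0], [-0.2, -0.5, 0, 0.0025, 0], [-0.2, -0.5225, 0, 0.0025, 0], [-0.2, -0.5225, 0, 0.0025, 0], [-0.2, -0.5225, -0.06, 0.0025, 0], [-0.2, -0.5225, -0.06, 0.0025, 0]]]'

```text
t: 43.22
tcp_pos: [413.0, -305.6, 108.3]
eef_rot: [[0.991, 0.132, -0.004], [0.132, -0.991, 0.004], [-0.004, -0.004, -1.0]]
wrist_force: [-0.2, 0.5, -1.7]
grip_width: 0.238
```

```bash
python3 - <<'E'
from h import *
o=st(); print(np.round(o["eef_rot"][:,0],4)); w=manip.camera("wrist"); cv2.imwrite("pics/w5.png",cv2.resize(w,(784,588)))
E
```

```text
t 43.23 tcp [ 413.  -305.6  108.3] F [-0.2  0.5 -1.7] T [ 0.01  0.03 -0.  ] g 0.238
[ 0.9913  0.1316 -0.0035]
```

View pics/w5.png

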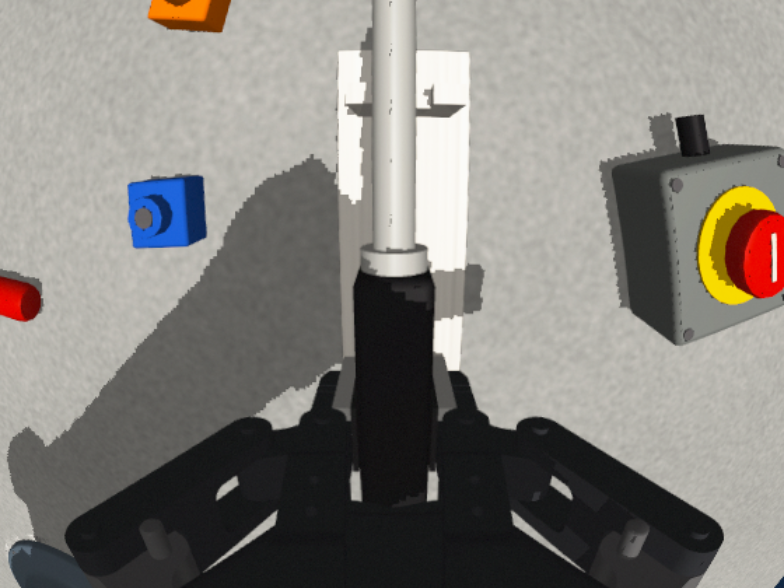

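Emit:
jog_arm --motion '[[[0, 0, 0, 0, 0], [0, 0, -0.06, 0, 0], [0, 0, -0.11, 0, 0], [0, 0, -0.125, 0, 0], [0, 0, -0.138, 0, 0], [0, 0, -0.138, 0, 0]]]'

```text
t: 44.02
tcp_pos: [413.7, -308.7, 55.3]
eef_rot: [[0.992, 0.128, 0.001], [0.128, -0.992, -0.0], [0.001, 0.001, -1.0]]
wrist_force: [-0.3, -0.1, -1.8]
grip_width: 0.239
```

Emit:
jog_arm --motion '[[[0, 0, -0.002, 0, 0], [0, 0, -0.002, 0, 0.6], [0, 0, -0.002, 0, 0.6], [0, 0, -0.002, 0, 0.6], [0, 0, 0.1, 0, 0.6], [0, 0, 0.2, 0, 0.6], [0, 0, 0.3, 0, 0.6], [0, 0, 0.3, 0, 0.6]]]'

```text
t: 45.02
tcp_pos: [415.1, -309.8, 178.2]
eef_rot: [[0.992, 0.128, 0.006], [0.128, -0.992, -0.004], [0.006, 0.005, -1.0]]
wrist_force: [-0.4, -0.6, -0.4]
grip_width: 0.598
```

```bash
python3 - <<'E'
from h import *
o=st(); i=manip.camera_info("wrist"); w=manip.camera("wrist"); cv2.imwrite("pics/w6.png",cv2.resize(w,(784,588)))
E
```

```text
t 45.02 tcp [ 415.1 -309.8  178.2] F [-0.4 -0.6 -0.4] T [-0.   -0.03  0.05] g 0.598
```

View pics/w6.png

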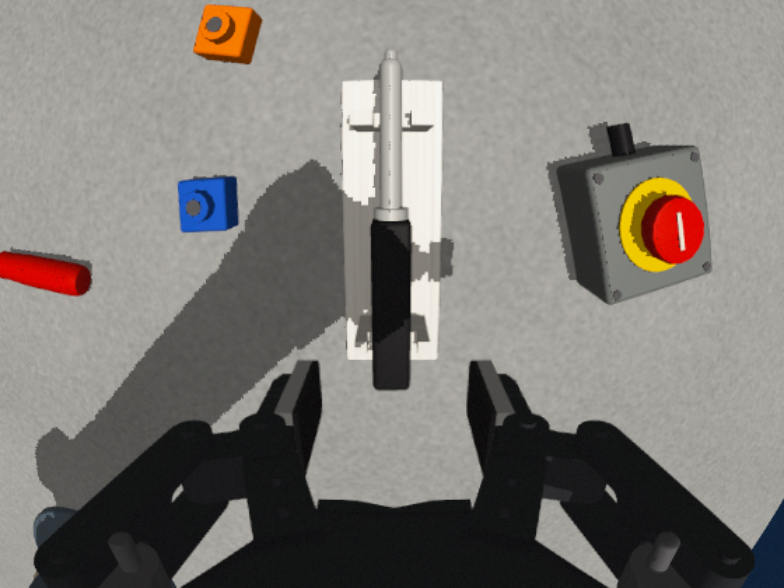

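The rod lies in both notches, with its tip at (391,52) and handle back at (391,388). Next I'll go above the stop button.

Emit:
jog_arm --motion '[[[0.05, -0.1, 0, 0.02, 0.7], [0.1, -0.2, 0, 0.04, 0.7], [0.15, -0.3, 0, 0.0556, 0.7], [0.1715, -0.3825, -0.06, 0.0556, 0.7], [0.1715, -0.3825, -0.06, 0.0556, 0.7], [0.1715, -0.3825, -0.06, 0.0556, 0.7]]]'

```text
t: 45.82
tcp_pos: [481.4, -460.3, 149.5]
eef_rot: [[0.888, 0.46, -0.002], [0.46, -0.888, 0.002], [-0.001, -0.003, -1.0]]
wrist_force: [0.6, 0.6, -0.4]
grip_width: 0.698
```

```bash
python3 - <<'E'
from h import *
o=st(); print(np.round(o["joint_positions"],1)); im=manip.camera("top"); w=manip.camera("wrist"); i=manip.camera_info("wrist")
for b in blobs(im,lambda c:130<c[0]<345 and 205<c[1]<320): print(*b)
print(proj("wrist",(482,-461.5,80),i)*400/560)
s=manip.camera("side")
f=lambda m:cv2.resize(m,(400,300),interpolation=cv2.INTER_CUBIC)
cv2.imwrite("pics/c3.png",np.vstack([np.hstack([f(im[220:325,130:270]),f(s[285:345,360:440])]),np.hstack([f(w),f(s)])]))
E
```

```text
t 45.83 tcp [ 481.4 -460.3  149.5] F [ 0.6  0.6 -0.4] T [0.03 0.   0.04] g 0.698
[ 37.3  31.5   4.   95.   -2.6  53.7 -20.3]
[493.4 307.2  26. ] 103 [10.6 10.7] -8.1
[442.4 312.   26. ] 96 [11. 10.] 0.0
[380.6 287.5  26. ] 99 [11. 10.] 0.0
[342.9 322.2  26. ] 100 [11. 10.] 0.0
[202.14285714 170.07142857]
```

View pics/c3.png

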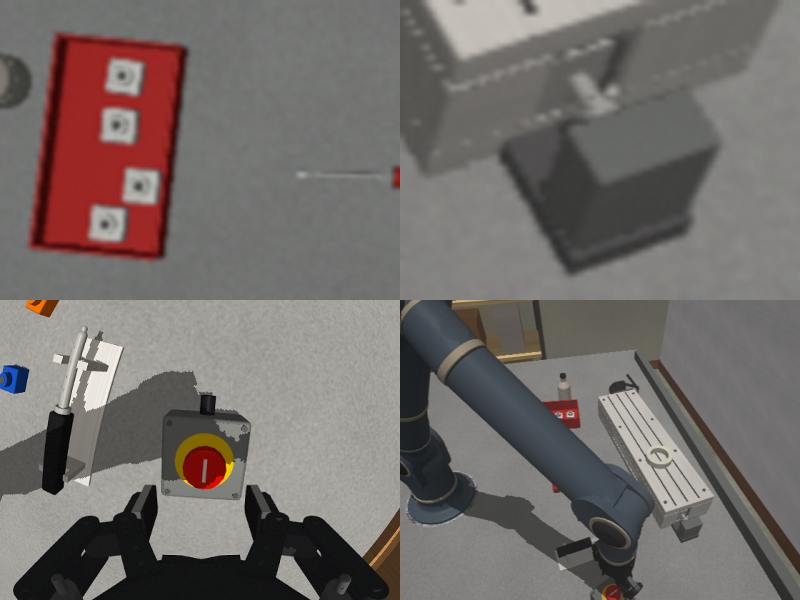

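All four castings are in the crate and the switch is still pressed. The cap is at (204,167) in the wrist panel, which matches the prediction. Descend and grip.

Emit:
jog_arm --motion '[[[0.003, 0, -0.08, 0, 0.7], [0.003, 0, -0.14, 0, 0.7], [0.003, 0, -0.16, 0, 0.7], [0.003, 0, -0.16, 0, 0.7], [0.003, 0, -0.16, 0, 0], [0.003, 0, -0.16, 0, 0], [0.003, 0, -0.16, 0, 0], [0.003, 0, -0.16, 0, 0]]]' --squeeze 60

```text
t: 46.98
tcp_pos: [483.9, -462.3, 87.9]
eef_rot: [[0.888, 0.46, 0.002], [0.46, -0.888, -0.002], [0.001, 0.003, -1.0]]
wrist_force: [1.6, -1.4, 3.1]
grip_width: 0.432
```

Emit:
jog_arm --motion '[[[0, 0, 0, -0.025, 0], [0, 0, 0, -0.05, 0], [0, 0, 0, -0.075, 0], [0, 0, 0, -0.1, 0], [0, 0, 0, -0.115, 0], [0, 0, 0, -0.115, 0]]]'

```text
t: 47.72
tcp_pos: [484.2, -464.3, 88.3]
eef_rot: [[0.97, -0.242, 0.003], [-0.242, -0.97, -0.006], [0.005, 0.005, -1.0]]
wrist_force: [1.1, -4.4, 3.5]
grip_width: 0.437
```

```bash
python3 - <<'E'
from h import *
o=st(); w=manip.camera("wrist"); cv2.imwrite("pics/w7.png",cv2.resize(w[200:420,180:400],(600,600)))
E
```

```text
t 47.73 tcp [ 484.2 -464.3   88.3] F [ 1.1 -4.4  3.5] T [-1.   -0.35  0.23] g 0.437
```

Emit:
jog_arm --motion '[[[0, 0, 0, 0, 0.7], [0, 0, 0, 0, 0.7], [0, 0, 0, 0, 0.7], [0, 0, 0.1, 0, 0.7], [0, 0, 0.2, 0, 0.7], [0, 0, 0.25, 0, 0.7]]]'

```text
t: 48.52
tcp_pos: [483.6, -462.0, 189.0]
eef_rot: [[0.97, -0.242, 0.002], [-0.242, -0.97, -0.002], [0.002, 0.001, -1.0]]
wrist_force: [-1.1, 0.1, 0.2]
grip_width: 0.697
```

```bash
python3 - <<'E'
from h import *
o=st(); w=manip.camera("wrist"); i=manip.camera_info("wrist"); cv2.imwrite("pics/w8.png",w)
for z in(87,80): print(z,proj("wrist",(482.5,-462.5,z),i),"half-dia px",np.ptp([proj("wrist",(482.5+dx,-462.5+dy,z),i)[0] for dx,dy in((0,20),(0,-20))]))
hsv=cv2.cvtColor(w,cv2.COLOR_BGR2HSV); m=(((hsv[...,0]<6)|(hsv[...,0]>174))&(hsv[...,1]>150)&(hsv[...,2]>60)).astype(np.uint8)
n,l,s,c=cv2.connectedComponentsWithStats(m)
for k in range(1,n):
    if s[k,4]>200: print(s[k],c[k])
E
```

```text
t 48.52 tcp [ 483.6 -462.   189. ] F [-1.1  0.1  0.2] T [-0.01 -0.06 -0.01] g 0.697
87 [281.9 222.8] half-dia px 53.29999999999998
80 [281.9 219.8] half-dia px 51.799999999999955
[ 259  193   52   53 2001] [284.1894053  219.06196902]
[  0 318  44  17 640] [ 21.4140625 325.6515625]
```

View pics/w8.png

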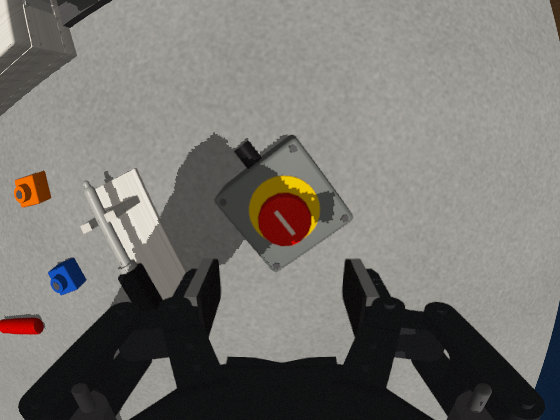

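Whether the button is up or latched can't be told from this view. I'll move clear and compare side-camera pictures: start (up), t=23 s (latched), and now.

Emit:
jog_arm --motion '[[[-0.1, 0.0, 0.15, 0, 0.7], [-0.22, -0.06, 0.2, 0, 0.7], [-0.34, -0.12, 0.2, 0, 0.7], [-0.46, -0.2, 0.2, 0, 0.7], [-0.58, -0.3, 0.2, 0, 0.7], [-0.7, -0.4, 0.2, 0, 0.7], [-0.75, -0.47, 0.2, 0, 0.7], [-0.75, -0.47, 0.2, 0, 0.7]]]'

```text
t: 49.58
tcp_pos: [179.4, -650.7, 265.0]
eef_rot: [[0.969, -0.248, -0.003], [-0.248, -0.969, 0.002], [-0.003, -0.001, -1.0]]
wrist_force: [0.9, 0.8, 1.0]
grip_width: 0.695
```

```bash
python3 - <<'E'
from h import *
o=st(); s=manip.camera("side"); t=manip.camera("top"); cv2.imwrite("pics/raw_side2.png",s)
def red(m,roi):
    x0,x1,y0,y1=roi; h=cv2.cvtColor(m[y0:y1,x0:x1],cv2.COLOR_BGR2HSV); k=(((h[...,0]<6)|(h[...,0]>174))&(h[...,1]>150)&(h[...,2]>60)); p=np.argwhere(k); return p.mean(0)[::-1]+(x0,y0),len(p)
A0=cv2.imread("pics/raw_side0.png"); A1=cv2.imread("pics/raw_side1.png")
for n,m in(("up",A0),("latched",A1),("now",s)): print(n,red(m,(270,330,385,420)))
print("pred up",proj("side",(482.5,-462.5,87)),"latched",proj("side",(482.5,-462.5,80)))
for b in blobs(t,lambda c:130<c[0]<345 and 205<c[1]<320): print(*b)
f=lambda m:cv2.resize(m[360:420,260:340],(266,200),interpolation=cv2.INTER_CUBIC)
cv2.imwrite("pics/fin.png",np.vstack([np.hstack([f(A0),f(A1),f(s)]),cv2.resize(np.hstack([s,t]),(798,300))]))
E
```

```text
t 49.58 tcp [ 179.4 -650.7  265. ] F [0.9 0.8 1. ] T [-0.02 -0.06 -0.03] g 0.695
up (array([298.18075802, 409.13411079]), 343)
latched (array([297.98392283, 410.22829582]), 311)
now (array([298.26253687, 409.1179941 ]), 339)
pred up [298.8 406.3] latched [298.7 407.7]
[493.5 307.3  26. ] 81 [10.4 10.7] -9.5
[442.4 312.   26. ] 82 [11. 10.] 0.0
[380.1 288.6  26. ] 81 [10.5 10.5] -8.1
[341.4 322.2  26. ] 87 [10. 10.] 0.0
```

View pics/fin.png

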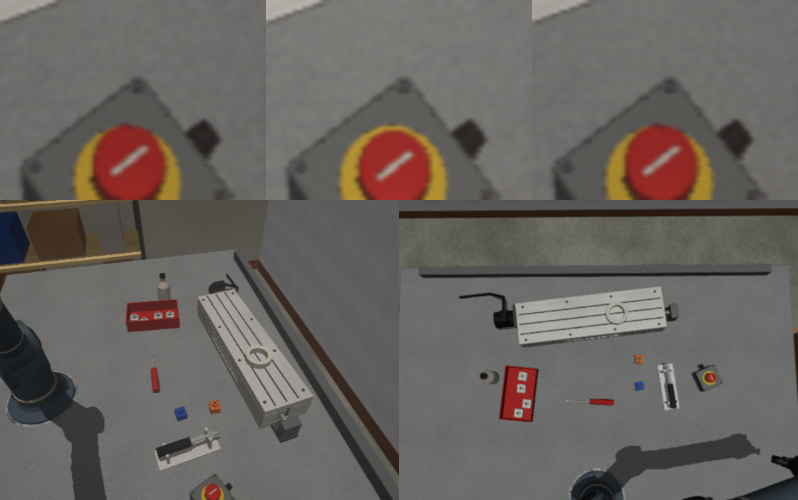

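The cap now looks exactly as it did at the start. The red centroid is 409.12, against 409.13 up and 410.23 latched, so the button has been reset. The rod is in its rest and all four castings are in the crate.

```bash
python3 -c "
from rig import manip; print(manip.sign_off())"
```

```text
the job is handed in; nothing more can be done
None
```

The job is done and handed in at about 50 s on the robot's clock, in the order asked. `sign_off` gives no verdict.

- **Stop button, pressed:** I pushed it to its end stop. A light touch afterwards, with the fingertips 82.8 mm above the bench, met almost no force, so it was latched.
- **Castings:** All four went into the crate, and the last picture shows all four there. One slid a little inside the crate after placing.
- **Shuttle:** I felt along the hidden face and found the shift hole about 25–30 mm to the +y side of its middle. The rod went about 33 mm in, to the bottom. I drew the shuttle home until it stopped hard at about 18 N. In the pictures the switch plunger was pushed in, and it was still in after the rod came out. I judged this by eye; I had no reading of the switch.
- **Rod:** It is back in both notches of its rest.
- **Stop button, reset:** I turned the cap about 40° clockwise. In the side camera it now sits as it did at the start (row 409.12, against 409.13 up and 410.23 latched).
- **Left alone:** I did not handle the bottle, screwdriver, tape or the blue and orange blocks, and they show no visible shift.

The top and wrist cameras disagreed by about 4–5 mm in x. I used values in between, and the contacts agreed with them.

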